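Hang the magnifier on its rail and hold the yellow jar behind it

TASK

Get the look-closer station ready for a child: lift the magnifier out of its rest block by its wooden grip, hook it over the rail near one end, clear of the jars, slide it along, still hanging, to the red band and let go, without knocking it against the jars. Then turn the carousel until the jar with the yellow lid stands at the front, squarely behind the lens in line with the red mark. The turntable runs freely, so finish while still holding it still there with the gripper; leave the other things on the shelf where they are.

Things in the scene. Friction and masses are not known exactly. Their poses are not given: they have to be found in the camera images.
- station: Fixed beech stand. Origin on the shelf under the turntable's axis; x points from that axis to the FRONT (to the rail), y along the rail, z up. Below the rail lies a cross bar 50 x 470 mm, 18 mm high, with a red line on it marking the front. Two wooden posts, 16 mm thick, with 22 mm ball tops reaching 185 mm above the shelf, carry the rail at y = +220 and -220 mm.
- rail_mark (a point): Point on the rail's axis at the middle of its red painted band (12 mm wide); axes as the station's. The rail is a fixed, level, round aluminium bar of 12 mm diameter along y, 440 mm long with the band at its middle, 125 mm in front of the turntable's axis, its axis 160 mm above the shelf.
- front (a point): Where the middle of the yellow lid's top must come: on the station's x axis, 70 mm in front of the turntable's axis, 124 mm above the shelf. A jar standing here is 55 mm (axis to axis) from the rail.
- turntable: Beech disc, 200 mm diameter, top 34 mm above the shelf, turning both ways without end on an upright bearing (friction about 0.012 N m; it coasts if pushed and let go). Origin on its axis at shelf level; x points at the yellow jar, z up. Four jars are screwed to it, 90 degrees apart, counter-clockwise from above from its x axis: yellow, blue, white, green. A 5 mm high brass cap is on the axis.
- yellow_jar (a point): Middle of the top of the yellow lid; moves with the turntable. All four jars are alike: upright sealed glass, fixed, 70 mm from the turntable's axis, 44 mm diameter, with a rigid round lid 46 mm in diameter whose side reaches from 106 to 124 mm above the shelf. The space between the jars is free.
- lens: Loose hanging magnifier, about 0.11 kg, 161 mm high. Origin: centre of the underside of its black frame, which is 76 mm wide (y), 68 mm high (z up) and 8 mm thick (x, square to the lens). Above the frame comes a strap hook, open to the +x side, and on top the beech grip. It can hang on the rail either way round.
- hook (a point): Point of the magnifier that lies on the rail's axis when it hangs, 112 mm above its origin. Aluminium strap 24 mm wide (y), 3 mm thick: stem at x -13 to -10 mm, flat top from 118 to 121 mm above the origin, lip at x 10 to 13 mm hanging down to 106 mm. The rail goes in from the +x side, between 73 and 106 mm above the origin, then up under the top; 20 mm are free between stem and lip.
- grip (a point): Centre of the magnifier's upright beech grip: 14 mm thick (x of the magnifier), 26 mm wide (y), 40 mm high, from 121 to 161 mm above the magnifier's origin.
- rest: Fixed cedar rest block 60 (x) x 100 (y) mm, 36 mm high; origin at the centre of its underside. The magnifier starts upright in its slot (10 x 80 mm, 28 mm deep, floor 8 mm above the shelf), with the same axes as the block. It lifts straight up.
- dome: Bystander: clear glass dome paperweight, 76 mm in diameter, 38 mm high; origin at the centre of its underside.
- bumpy_disc: Bystander: pink silicone disc with bumps, 90 mm in diameter, 15 mm high; origin at the centre of its underside.
- switch_board: Bystander: green toggle switch board, 80 x 170 mm, about 52 mm high with its levers; origin at the centre of its underside.
- roller: Bystander: beech cylinder lying along its y axis, 40 mm in diameter, 130 mm long; origin on its underside as it lies at the start.
Mind the look-alikes: they are no part of the job. Leave any pink or purple look-alike of the lens alone.

How it is judged:
On the way, in this order (a step that is already met when the one before it is completed fails the run):
1. the magnifier is hooked over the rail near an end, more than 100 mm from the red band (x of hook in the frame of rail_mark between -0.008 and 0.008 m and z of hook in the frame of rail_mark between -0.006 and 0.006 m and (y of hook in the frame of rail_mark above 0.1 m or y of hook in the frame of rail_mark below -0.1 m)), for 0.1 s.
2. it slides along the rail, still hooked, past half way (x of hook in the frame of rail_mark between -0.008 and 0.008 m and z of hook in the frame of rail_mark between -0.006 and 0.006 m and (y of hook in the frame of rail_mark above 0.02 m or y of hook in the frame of rail_mark below -0.02 m) and y of hook in the frame of rail_mark between -0.07 and 0.07 m).
3. it hangs at the red band, let go and at rest, and the yellow jar is yet to be turned to the front (x of hook in the frame of rail_mark between -0.008 and 0.008 m and z of hook in the frame of rail_mark between -0.006 and 0.006 m and y of hook in the frame of rail_mark between -0.012 and 0.012 m and contact force between the fingers and lens below 0.1 N and contact force between lens and station above 0.2 N and linear speed of lens below 0.03 m/s and horizontal distance between yellow_jar and front above 0.025 m), for 0.2 s.
4. the gripper holds the turntable still with the yellow jar at the front (horizontal distance between yellow_jar and front below 0.009 m and contact force between the fingers and turntable above 1 N and angular speed of turntable below 0.05 rad/s), for 0.3 s.
At the end, for the whole second after the job is handed in: The magnifier hangs on the rail by its hook within 12 mm of the middle of the red band, still and untouched by the gripper; the middle of the yellow lid is within 9 mm (seen from above) of the front point, the turntable is at rest, and the fingers hold it with more than 1 N (all of step 4 and x of hook in the frame of rail_mark between -0.008 and 0.008 m and z of hook in the frame of rail_mark between -0.006 and 0.006 m and y of hook in the frame of rail_mark between -0.012 and 0.012 m and contact force between the fingers and lens below 0.1 N and contact force between lens and station above 0.2 N and linear speed of lens below 0.03 m/s); the arm keeps its last pose, push and grip.
It fails at once if the magnifier is knocked against the jars or the turntable (contact force between lens and turntable above 3 N).
It fails at once if the glass dome is pushed away (30 mm) (distance of dome from where it was at the start of the episode above 0.03 m).
It fails at once if the pink bumpy disc is pushed away (30 mm) (distance of bumpy_disc from where it was at the start of the episode above 0.03 m).
It fails at once if the green switch board is pushed away (30 mm) (distance of switch_board from where it was at the start of the episode above 0.03 m).
It fails at once if the beech roller is pushed away (30 mm) (distance of roller from where it was at the start of the episode above 0.03 m).
It also fails if it takes over 72 s, if anything falls off the work surface, if the arm or the gripper's body presses on something with over 40 N, if the wrist force passes 120 N, or if a joint passes its speed limit or range.

ROBOT

A 7-joint arm with a two-finger parallel gripper is mounted at the origin on the work surface. World frame = base frame: x ahead of the robot, y to its left, z up, the work surface at z = 0. Lengths are in m, angles in rad, forces in N, time in s.
With the tool pointing down it reaches from about 0.4 to 0.9 m from the base axis. Payload 5.5 kg.
Tool frame: the origin (TCP) lies midway between the tips of the shut fingers; the grasp point (between the pads) lies 19 mm behind it (arm.hold_point_z is the distance from the TCP to the grasp point, in m); x points along the fingers, z is the direction in which the jaws open and shut, and the axes are right-handed (so a half turn about x gives the same grasp; the last joint's range is limited). The gripper opens to 85 mm and grips with 20 to 120 N. Pads are 22 mm wide; open, the fingers measure 114 mm over their backs; the gripper's body (76 mm by 85 mm) begins 54 mm behind the grasp point. The pads swing forward as they close: fully open they stand 13 mm farther back than shut.
Start: joints at [-0.93, 0.501, -0.427, 1.55, 0.221, 1.138, -0.21], TCP at [0.24, 0.604, 0.231] pointing down, gripper open.
Joint ranges: [-2.88, 2.88], [-0.31, 2.03], [-1.54, 1.56], [0.2, 2.42], [-1.41, 4.55], [0.19, 2.02], [-2.57, 2.57]. Speed limits (rad/s): [2.57, 2.57, 3.14, 3.14, 3.14, 3.14, 3.14].

INTERFACE

Orientations are given as [roll, pitch, yaw] about the fixed x, y, z axes, in that order (R = Rz(yaw) Ry(pitch) Rx(roll)).
In Python, from cell import arm, vision gives the robot as it stands.
- The arm moves only by the tool play_rows, never from a script. Its argument "deltas" is a list of rows, each a list of 3 entries, a list of its own where there are three numbers: the turn, a rotation vector about the world's x, y, z in rad, then the shift along the world's x, y, z in cm, then the opening, from -1 (shut) to 1 (fully open), so that 0 is half open. A call has 1 to 12 rows; each row is the pose to reach, as a shift and turn from the pose measured when the call began; what a row does not reach only later rows make up. A row lasts 1/8 s, in which the tool goes at most 62.5 mm and 10.7 degrees, less where a joint would pass 70% of its speed; a pose out of reach is approached as far as the arm can. A call with a gripper value outside its range is refused whole. The fingers move at their own pace and stop on an object; "squeeze" is the grip in N (left out, the last holds). Time passes only in rows, so rows that repeat a pose let the fingers close. It gives the time, the measured TCP pose, the force and the opening at its end, in the units of the state.
- arm.sense(): the state, without advancing time (a new reading comes with each control period).
- vision.camera(name): name is "side" or "top"; returns a dict with "img" (480x640x3 uint8, blue, green, red), "range_z" (480x640 float32, m along the optical axis (not along the pixel's ray), 0 where there is no reading), "intrinsics" (3x3 intrinsics, pixels), "k1" (the pictures are not rectified: a ray, as slopes to the right and down, at radius r is drawn at 1 + k1 r^2 times it, then the intrinsics apply), "cam_to_world" (4x4, takes a point from camera to world coordinates). Camera axes: x right, y down, z forward; pixel columns grow to the right and rows downward; lengths in m; the calibration is good to about 2 mm. A picture is of the moment at which its call begins.
- arm.finish_job(): hands the job in, once; it reports no verdict.
Trained networks look in the newest picture that a camera, given by its name, has taken for a name from the list of things; names that differ only in an ending like _2 or _b are one class to them, and where a whole thing is asked for, a point or a joint stands for the part that bears it (a point fixed in the world has none). Each returns a list of dicts, best first, with "p" (0 to 1); they miss things now and then, are a little off and sometimes report something else, mostly with a low value. They report only what shows in the picture. A call takes as long as a camera call. They do not tell look-alikes from the thing itself.
- vision.masks_of(name, camera): "region" (480x640 bool, what is visible of it) and "extent" ([centre column, centre row, width, height] in pixels, round what is visible of it).
The state is a dict: "clock": time; "joint_positions": joint angles; "dq": joint speeds; "effort": joint torques, N m; "position": TCP position; "ee_rot": TCP orientation; "ft_force": force on the tool from outside, world axes, zero at the start; "ft_torque": the same for the moment, N m; "grip_width": finger opening in m.
Only numpy, scipy, OpenCV 4.12 (cv2) and the standard library are available. Lean on these libraries where they do the work, as an engineer would, in place of code of your own. Each camera call takes 0.05 s, during which the arm holds its last target.

## Working session

There is one attempt and no reset: what is moved stays moved. The work goes in short steps, Python scripts to look and compute and a tool call to move; the robot and the scene stay as the last step left them, time stands still between calls to the robot, and variables do not carry over. Pictures are saved under pics/ and viewed, and the job is handed in when it is done.

Besides the shell and the picture viewer there is one more tool, called after "Call:" by a JSON object that holds its "method" and its "body", one argument or row to a line. play_rows: Moves the arm, as the interface text tells. Its arguments: {"type":"object","properties":{"deltas":{"type":"array","items":{"type":"array"}},"squeeze":{"type":"number"}},"required":["deltas"]}

```bash
mkdir -p pics; ls; python3 - <<'E'
from cell import arm, vision
import cv2,numpy as np
print(arm.sense(), arm.hold_point_z)
for c in("top","side"):
    d=vision.camera(c); cv2.imwrite(f"pics/{c}0.png",d["img"]); print(c,d["intrinsics"],d["k1"],d["cam_to_world"])
E
```

```text
pics
{'clock': 0.0, 'joint_positions': array([-0.9297901 ,  0.50186182, -0.42674266,  1.55148073,  0.22078341,
        1.13829842, -0.21033582]), 'dq': array([-0.00074025, -0.00061251,  0.00150009,  0.00101334,  0.00020489,
       -0.00043589, -0.00053903]), 'effort': array([ 2.42292717e-04, -5.69514620e+01, -5.81646904e+00, -2.80950344e+01,
        1.06534216e-02,  1.16737848e-02, -1.29170726e-05]), 'position': array([0.23957377, 0.60347109, 0.23023352]), 'ee_rot': array([ 3.11222824,  1.56879724, -1.97799137]), 'ft_force': array([ 0.0358285 ,  0.5053052 , -0.08528409]), 'ft_torque': array([-0.0136688 , -0.01462112,  0.04314228]), 'grip_width': 0.08535857860019681} 0.0187
top [[576.7922901    0.         310.63800312]
 [  0.         576.7922901  243.56963732]
 [  0.           0.           1.        ]] -0.012793848706846743 [[ 1.29130720e-04 -9.90341710e-01  1.38648044e-01  3.59727890e-01]
 [-9.99928240e-01 -1.78874886e-03 -1.18454693e-02  9.27353234e-03]
 [ 1.19790689e-02 -1.38636565e-01 -9.90270874e-01  1.40719021e+00]
 [ 0.00000000e+00  0.00000000e+00  0.00000000e+00  1.00000000e+00]]
side [[521.69580819   0.         309.14312581]
 [  0.         521.69580819 243.21594574]
 [  0.           0.           1.        ]] -0.08585343677439544 [[ 0.71987888 -0.52664286  0.45213018 -0.04751086]
 [-0.69408418 -0.55054699  0.46383743 -0.58099817]
 [ 0.00464224 -0.64772317 -0.76186163  1.06771234]
 [ 0.          0.          0.          1.        ]]
```

View pics/top0.png

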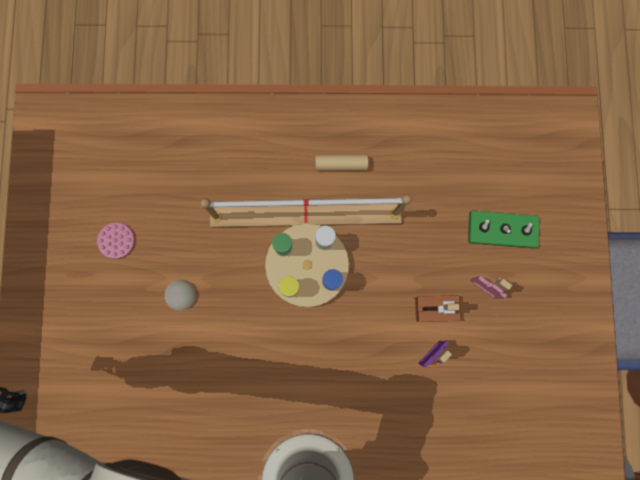

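View pics/side0.png

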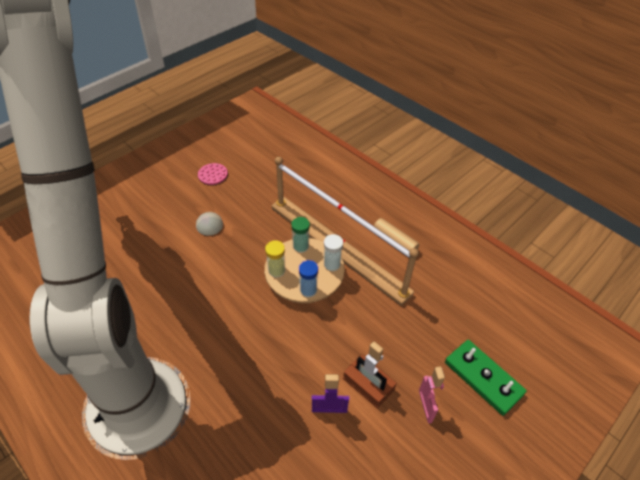

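The top view shows the yellow lid at (289,286), the turntable cap at (307,265), the rail at row ~202 with its red band at (306,202), and the true magnifier in the cedar rest at (440,308). The pink and purple look-alikes are at (490,287) and (436,354). Next I'll measure these.

```bash
cat > h.py <<'E'
import numpy as np,cv2
from cell import arm,vision
def ray(d,u,v):
    K=d["intrinsics"];k=d["k1"]
    x=(np.asarray(u,float)-K[0,2])/K[0,0];y=(np.asarray(v,float)-K[1,2])/K[1,1]
    xd,yd=x,y
    for _ in range(20):
        s=1+k*(x*x+y*y);x,y=xd/s,yd/s
    return np.stack([x,y,np.ones_like(x)],-1)
def deproj(d,u,v,z):
    p=ray(d,u,v)*np.asarray(z)[...,None];T=d["cam_to_world"];return p@T[:3,:3].T+T[:3,3]
def atz(d,u,v,h):
    T=d["cam_to_world"];r=ray(d,u,v)@T[:3,:3].T;o=T[:3,3];return o+r*((h-o[2])/r[...,2])[...,None]
def proj(d,P):
    T=d["cam_to_world"];p=(np.asarray(P)-T[:3,3])@T[:3,:3];x=p[...,0]/p[...,2];y=p[...,1]/p[...,2]
    s=1+d["k1"]*(x*x+y*y);K=d["intrinsics"];return np.stack([K[0,0]*x*s+K[0,2],K[1,1]*y*s+K[1,2]],-1)
def cloud(d):
    v,u=np.mgrid[0:480,0:640];return deproj(d,u,v,d["range_z"])
def R(e):
    from scipy.spatial.transform import Rotation as Q
    return Q.from_euler('xyz',e).as_matrix()
E
python3 - <<'E'
from h import *
np.set_printoptions(precision=4,suppress=True)
for c in("top","side"):
    d=vision.camera(c);P=cloud(d)
    for n in("station","turntable","yellow_jar","lens","grip","rest","hook","dome","bumpy_disc","switch_board","roller"):
        try: L=vision.masks_of(n,c)
        except Exception as e: print(n,e);continue
        for m in L[:4]:
            r=m["region"]&(d["range_z"]>0);q=P[r]
            if len(q): print(c,n,round(m["p"],2),np.round(m["extent"],0),"med",np.median(q,0),"min",np.percentile(q,2,0),"max",np.percentile(q,98,0))
    # colours
    hsv=cv2.cvtColor(d["img"],cv2.COLOR_BGR2HSV)
    z=P[...,2]
    lid=(z>0.112)&(z<0.135)
    for nm,lo,hi in(("yellow",22,34),("blue",105,125),("green",60,90)):
        m=lid&(hsv[...,0]>=lo)&(hsv[...,0]<=hi)&(hsv[...,1]>120)
        n_,lab,st,ce=cv2.connectedComponentsWithStats(m.astype(np.uint8))
        for i in range(1,n_):
            if st[i,4]>30: 
                q=P[lab==i];print(c,nm,st[i],"mean",q.mean(0),"mid",(q.min(0)+q.max(0))/2)
s=arm.sense();print(R(s["ee_rot"]))
for c in("top","side"):
    d=vision.camera(c);cv2.imwrite(f"pics/z{c}.png",cv2.resize(d["img"][250:390,380:540] if c=="top" else d["img"][320:440,290:470],None,fx=4.4,fy=4.4,interpolation=cv2.INTER_CUBIC))
E
```

```text
top station 0.91 [308. 250. 208. 112.] med [0.5871 0.0039 0.0317] min [ 0.4193 -0.2083  0.0109] max [0.6478 0.2193 0.1674]
top turntable 0.66 [306. 264.  83.  82.] med [0.5012 0.0038 0.0339] min [ 0.4122 -0.085   0.0268] max [0.5903 0.0924 0.1258]
top yellow_jar 0.61 [307. 265.  83.  86.] med [0.5023 0.0016 0.034 ] min [ 0.4123 -0.0865  0.027 ] max [0.59   0.0905 0.1258]
top lens 0.77 [442. 309.  39.  15.] med [ 0.3966 -0.3032  0.1148] min [ 0.3849 -0.3483  0.0175] max [ 0.4109 -0.2733  0.17  ]
top lens 0.76 [493. 290.  41.  25.] med [ 0.4448 -0.4238  0.0712] min [ 0.4237 -0.458   0.003 ] max [ 0.468  -0.3987  0.1617]
top lens 0.65 [434. 354.  31.  25.] med [ 0.2925 -0.2898  0.0672] min [ 0.2651 -0.3181 -0.001 ] max [ 0.3193 -0.266   0.1617]
top grip 0.74 [433. 354.  37.  24.] med [ 0.2926 -0.29    0.068 ] min [ 0.2676 -0.3172  0.0025] max [ 0.3192 -0.2659  0.1618]
top grip 0.71 [490. 286.  43.  26.] med [ 0.4452 -0.4241  0.0698] min [ 0.4236 -0.4588  0.0005] max [ 0.4694 -0.3987  0.1617]
top grip 0.54 [442. 308.  36.  19.] med [ 0.3964 -0.3038  0.1252] min [ 0.3848 -0.3223  0.0174] 
[... 3672 characters left out ...]
3.] med [ 0.5835 -0.4882  0.0231] min [ 0.5478 -0.566   0.0063] max [ 0.6293 -0.4044  0.0415]
side roller 0.77 [398. 232.  44.  30.] med [ 0.7508 -0.0904  0.0348] min [ 0.7382 -0.1492  0.0229] max [ 0.7698 -0.026   0.0415]
side roller 0.61 [342. 230. 155. 151.] med [ 0.5516 -0.0294  0.0338] min [ 0.4174 -0.2226  0.0084] max [0.647  0.2178 0.1656]
side yellow [266 241  18  17 240] mean [0.4432 0.039  0.1221] mid [0.4455 0.04   0.1214]
side blue [300 261  17  19 256] mean [ 0.4581 -0.0598  0.1217] mid [ 0.4596 -0.0585  0.12  ]
side green [292 218  17  16 195] mean [0.5389 0.0529 0.1214] mid [0.5406 0.0552 0.1196]
[[-0.     -0.9295  0.3688]
 [ 0.      0.3688  0.9295]
 [-1.      0.      0.    ]]
```

View pics/ztop.png

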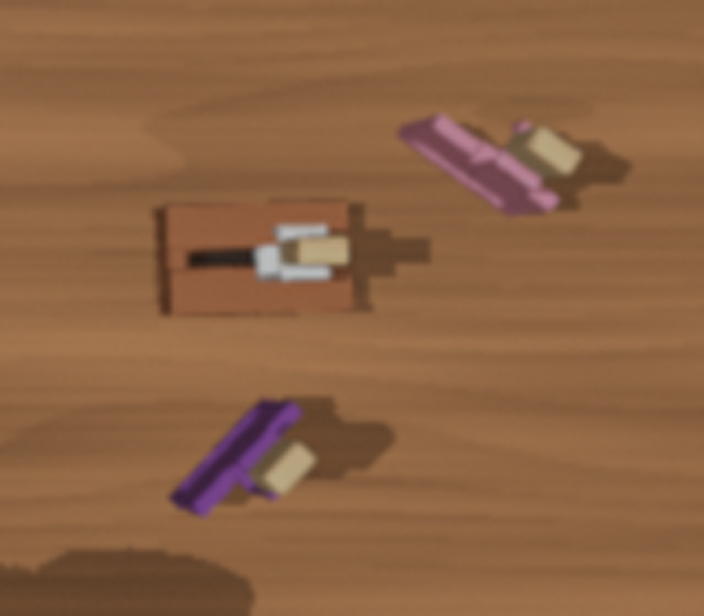

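View pics/zside.png

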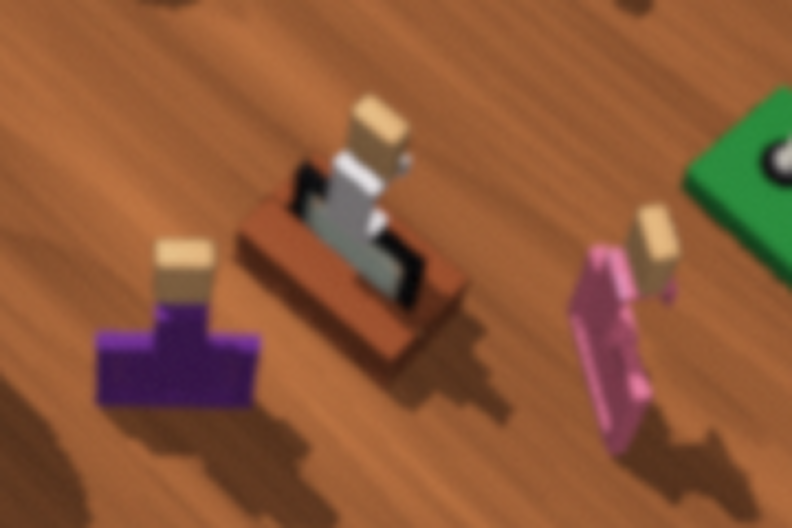

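```bash
python3 - <<'E'
from h import *
np.set_printoptions(precision=4,suppress=True)
for c in("top","side"):
    d=vision.camera(c);P=cloud(d);z=P[...,2]
    # grip top
    m=(z>.162)&(z<.176)&(abs(P[...,0]-.397)<.04)&(abs(P[...,1]+.29)<.05)
    q=P[m].astype(np.float32);print(c,"griptop",len(q),q.mean(0),q.min(0),q.max(0),cv2.minAreaRect(q[:,:2]*1000))
    m=(z>.110)&(z<.135)&(abs(P[...,0]-.397)<.04)&(abs(P[...,1]+.31)<.06)
    q=P[m];print("strap",len(q),q.mean(0),q.min(0),q.max(0)) if len(q) else None
    m=(z>.03)&(z<.042)&(abs(P[...,0]-.397)<.06)&(abs(P[...,1]+.31)<.08)
    q=P[m].astype(np.float32);print("rest top",len(q),q.mean(0),q.min(0),q.max(0),cv2.minAreaRect(q[:,:2]*1000))
    # rail
    m=(z>.152)&(z<.172)&(P[...,0]>.58)&(P[...,0]<.68)&(abs(P[...,1])<.19)
    q=P[m];f=np.polyfit(q[:,1],q[:,0],1);print("rail",len(q),f,"z",np.median(q[:,2]),q[:,1].min(),q[:,1].max())
    m=(z>.175)&(z<.195)&(P[...,0]>.58)&(P[...,0]<.7)
    for s in(1,-1):
        q=P[m&(P[...,1]*s>0)];print("ball",len(q),q.mean(0) if len(q) else 0)
    hsv=cv2.cvtColor(d["img"],cv2.COLOR_BGR2HSV)
    red=((hsv[...,0]<6)|(hsv[...,0]>174))&(hsv[...,1]>170)&(hsv[...,2]>90)
    for a,b in((.15,.175),(.01,.025)):
        q=P[red&(z>a)&(z<b)&(P[...,0]>.55)&(P[...,0]<.7)&(abs(P[...,1])<.05)]
        print("red",a,len(q),q.mean(0) if len(q) else 0,q[:,1].min() if len(q) else 0,q[:,1].max() if len(q) else 0)
    # disc
    m=(z>.028)&(z<.040)&(np.hypot(P[...,0]-.5,P[...,1]-.003)<.11)
    q=P[m][:,:2].astype(np.float32);print("disc circ",cv2.minEnclosingCircle(q*1000))
    m=(z>.115)&(z<.13)&(np.hypot(P[...,0]-.5,P[...,1]-.003)<.11)
    n_,lab,st,ce=cv2.connectedComponentsWithStats(m.astype(np.uint8))
    for i in range(1,n_):
        if st[i,4]>30:
            q=P[lab==i];print("lid",ce[i],q.mean(0),cv2.minEnclosingCircle((q[:,:2]*1000).astype(np.float32)))
E
```

```text
top griptop 72 [ 0.3977 -0.3108  0.1664] [ 0.3921 -0.3226  0.1622] [ 0.4051 -0.2981  0.1723] ((398.1246337890625, -310.3576354980469), (12.988168716430664, 24.486345291137695), 2.5867912769317627)
strap 73 [ 0.3974 -0.3097  0.127 ] [ 0.3845 -0.3233  0.113 ] [ 0.4108 -0.2981  0.1348]
rest top 737 [ 0.3974 -0.3055  0.0348] [ 0.3674 -0.3622  0.0301] [ 0.429  -0.2599  0.0418] ((397.7880859375, -311.0462341308594), (59.944942474365234, 101.28936004638672), 1.4105019569396973)
rail 954 [-0.0229  0.6261] z 0.16302576861352946 -0.1896243841671029 0.18955523571050575
ball 71 [0.6205 0.2249 0.1799]
ball 69 [ 0.6314 -0.2134  0.1801]
red 0.15 16 [0.6256 0.0049 0.1623] 0.0024001291253400725 0.006816885265389975
red 0.01 28 [0.6264 0.0054 0.0185] 0.004009846938767621 0.006504246743482711
disc circ ((501.69671630859375, 2.589167356491089), 99.9242935180664)
lid [324.7578 235.5745] [ 0.5579 -0.0379  0.1224] ((558.455810546875, -37.90575408935547), 23.00027084350586)
lid [281.5956 242.4107] [0.5422 0.0592 0.1222] ((542.4835815429688, 59.36210250854492), 22.84698486328125)
lid [331.997  278.6333] [ 0.
[... 729 characters left out ...]
58456594567485 0.1891521233269856
ball 212 [0.6353 0.9864 0.1837]
ball 57 [ 0.6283 -0.218   0.1803]
red 0.15 9 [0.6245 0.0037 0.1632] 0.0005873579903382664 0.006817626063729931
red 0.01 0 0 0 0
disc circ ((503.2674255371094, -1.8090240955352783), 101.49945831298828)
lid [300.5487 224.0487] [0.5416 0.0541 0.1217] ((541.7127075195312, 55.57558059692383), 23.607666015625)
lid [333.4057 242.5451] [ 0.5572 -0.0435  0.1217] ((558.8268432617188, -42.359867095947266), 25.231700897216797)
lid [274.988 248.664] [0.4439 0.0385 0.1219] ((444.6017761230469, 39.3272590637207), 25.046886444091797)
lid [308.3393 268.8464] [ 0.4592 -0.0591  0.1218] ((461.2972106933594, -58.7907829284668), 23.934345245361328)
```

The hook opens toward +x world: the stem faces the robot and the lip is on the far side. The grip is at about (0.3975, -0.312), and the rail is at x≈0.626 with the band at y≈0.0035 and station yaw ≈ 0.022 rad. I'll travel there now, turning the jaws to lie along x.

Call:
{"method": "play_rows", "body": {
  "deltas": [
    [[0,0,-0.08],[2,-4,1.5],0.5],
    [[0,0,-0.18],[4,-8.5,3],0.2],
    [[0,0,-0.28],[6.5,-13.5,5],0],
    [[0,0,-0.38],[9,-18.5,7],0],
    [[0,0,-0.48],[11,-23.5,8],0],
    [[0,0,-0.58],[13,-28.5,9],0],
    [[0,0,-0.68],[15.5,-33.5,9],0],
    [[0,0,-0.78],[18,-38.5,9],0],
    [[0,0,-0.88],[20,-43.5,9],0],
    [[0,0,-0.98],[22.5,-48.5,9],0],
    [[0,0,-1.08],[24.5,-52.5,9],0],
    [[0,0,-1.17],[26,-55,9],0]
  ],
  "squeeze": 40
}}

```text
clock: 3.0
position: [0.5005, 0.052, 0.3215]
ee_rot: [-0.257, 1.57, -0.24]
ft_force: [1.0, 1.1, -0.1]
grip_width: 0.0427
```

Call:
{"method": "play_rows", "body": {
  "deltas": [
    [[0,0,0],[-1,-3.5,0],0],
    [[0,0,0],[-2.5,-8.5,0],0],
    [[0,0,0],[-4,-13.5,-0.5],0],
    [[0,0,0],[-5.5,-18.5,-1],0],
    [[0,0,0],[-7,-23.5,-2],0],
    [[0,0,0],[-8.5,-28.5,-3.5],0],
    [[0,0,0],[-9.5,-33,-5.5],0],
    [[0,0,0],[-10.3,-36.4,-8],0],
    [[0,0,0],[-10.3,-36.4,-10],0],
    [[0,0,0],[-10.3,-36.4,-10],0]
  ]
}}

```text
clock: 4.25
position: [0.3969, -0.3109, 0.22]
ee_rot: [2.462, 1.568, 2.479]
ft_force: [-0.2, 0.6, 0.0]
grip_width: 0.0425
```

```bash
python3 - <<'E'
from h import *
np.set_printoptions(precision=4,suppress=True)
s=arm.sense();print(s["clock"],s["joint_positions"],s["position"],s["ee_rot"],s["ft_force"])
a=vision.camera("top")["img"][240:400,350:550];b=vision.camera("side")["img"][300:440,270:445]
cv2.imwrite("pics/a1.png",np.hstack([cv2.resize(a,(400,320)),cv2.resize(b,(400,320))]))
E
```

```text
4.25 [ 0.27    0.2332  0.3941  1.9437 -0.1065  0.9879  0.7301] [ 0.3969 -0.3109  0.22  ] [2.462  1.5676 2.4785] [-0.1637  0.6059  0.0488]
```

View pics/a1.png

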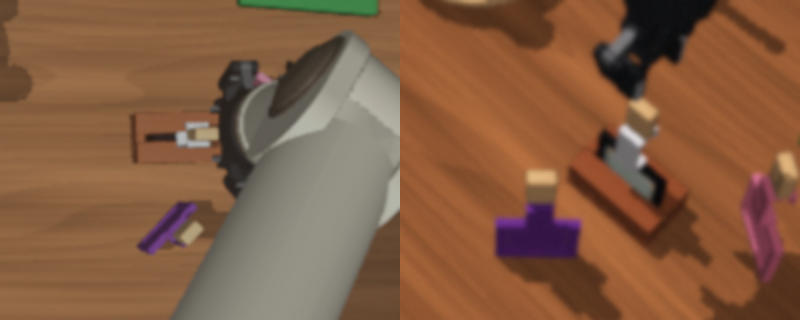

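The fingers stand above the grip and in line with it: the grip is at (205,135) in the left pane, and the fingers sit above (645,110) in the right pane. I'll descend and close.

Call:
{"method": "play_rows", "body": {
  "deltas": [
    [[0,0,0],[0,-0.1,-2.5],0],
    [[0,0,0],[0,-0.1,-5],0],
    [[0,0,0],[0,-0.1,-7],0],
    [[0,0,0],[0,-0.1,-8.4],0],
    [[0,0,0],[0,-0.1,-8.4],0],
    [[0,0,0],[0,-0.1,-8.4],-0.4],
    [[0,0,0],[0,-0.1,-8.4],-0.7],
    [[0,0,0],[0,-0.1,-8.4],-0.9],
    [[0,0,0],[0,-0.1,-8.4],-1],
    [[0,0,0],[0,-0.1,-8.4],-1],
    [[0,0,0],[0,-0.1,-8.4],-1]
  ],
  "squeeze": 40
}}

```text
clock: 5.72
position: [0.3991, -0.3129, 0.139]
ee_rot: [-0.32, 1.568, -0.302]
ft_force: [-0.7, 0.0, 6.6]
grip_width: 0.0133
```

Call:
{"method": "play_rows", "body": {
  "deltas": [
    [[0,0,0],[0,0,1],-1],
    [[0,0,0],[0,0,2],-1],
    [[0,0,0],[0,0,3.5],-1],
    [[0,0,0],[0,0,5.5],-1],
    [[0,0,0],[0,0,8],-1],
    [[0,0,0],[0,0,11],-1],
    [[0,0,0],[0,0,13],-1],
    [[0,0,0],[0,0,13],-1],
    [[0,0,0],[0,0,13],-1]
  ]
}}

```text
clock: 6.85
position: [0.3987, -0.3125, 0.2685]
ee_rot: [-0.145, 1.569, -0.127]
ft_force: [0.5, -0.1, -1.5]
grip_width: 0.0133
```

```bash
python3 - <<'E'
from h import *
np.set_printoptions(precision=4,suppress=True)
s=arm.sense();print(s["clock"],s["joint_positions"],s["position"],R(s["ee_rot"])[:,2],s["ft_force"])
d=vision.camera("side");P=cloud(d)
cv2.imwrite("pics/a2.png",cv2.resize(d["img"][230:430,260:500],(720,600),interpolation=cv2.INTER_CUBIC))
x=s["position"]
m=(abs(P[...,0]-x[0])<.035)&(abs(P[...,1]-x[1])<.06)&(P[...,2]>.07)&(P[...,2]<.30)&(d["range_z"]>0)
hsv=cv2.cvtColor(d["img"],cv2.COLOR_BGR2HSV)
print(m.sum())
for z in np.arange(.08,.30,.01):
    q=P[m&(abs(P[...,2]-z)<.005)]
    if len(q): print(round(z,3),len(q),q.min(0)[:2],q.max(0)[:2])
E
```

```text
6.85 [ 0.255   0.1788  0.4046  1.8873 -0.0803  1.0892  0.709 ] [ 0.3987 -0.3125  0.2685] [0.9998 0.018  0.0021] [ 0.5419 -0.1436 -1.5183]
1063
0.13 2 [ 0.3949 -0.3459] [ 0.3954 -0.3147]
0.14 90 [ 0.3922 -0.3512] [ 0.4004 -0.2745]
0.15 105 [ 0.391  -0.3507] [ 0.4027 -0.2737]
0.16 95 [ 0.3915 -0.3511] [ 0.4026 -0.2756]
0.17 88 [ 0.3924 -0.3513] [ 0.4017 -0.2751]
0.18 95 [ 0.3912 -0.3507] [ 0.4023 -0.2752]
0.19 52 [ 0.3919 -0.3512] [ 0.4007 -0.2736]
0.2 102 [ 0.3856 -0.3508] [ 0.4022 -0.2742]
0.21 98 [ 0.3826 -0.3501] [ 0.4014 -0.2743]
0.22 35 [ 0.3827 -0.3245] [ 0.3868 -0.3004]
0.23 32 [ 0.3827 -0.3247] [ 0.3877 -0.3004]
0.24 33 [ 0.3831 -0.3244] [ 0.3875 -0.3004]
0.25 43 [ 0.3835 -0.3253] [ 0.4117 -0.3002]
0.26 58 [ 0.383  -0.3256] [ 0.4112 -0.2995]
0.27 16 [ 0.384  -0.3254] [ 0.3999 -0.3197]
0.28 48 [ 0.3772 -0.3262] [ 0.4109 -0.3078]
0.29 42 [ 0.3771 -0.3255] [ 0.4102 -0.3182]
```

View pics/a2.png

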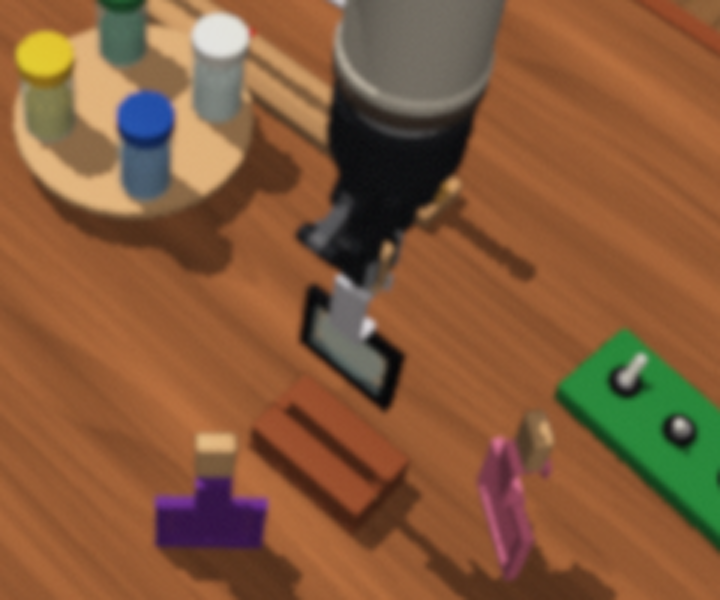

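The lens is lifted and upright, with the stem on the robot side at (350,300). Next I'll go to the right end, on the turntable side of the rail.

Call:
{"method": "play_rows", "body": {
  "deltas": [
    [[0,0,0],[1.5,1.3,0],-1],
    [[0,0,0],[4.5,4,0],-1],
    [[0,0,0],[8,7.2,0],-1],
    [[0,0,0],[11.5,10.3,0],-1],
    [[0,0,0],[15,13.5,0],-1],
    [[0,0,0],[17.5,15.8,0],-1],
    [[0,0,0],[19,17.2,0],-1],
    [[0,0,0],[19.4,17.5,-1],-1],
    [[0,0,0],[19.4,17.5,-3],-1],
    [[0,0,0],[19.4,17.5,-5.5],-1],
    [[0,0,0],[19.4,17.5,-6.7],-1],
    [[0,0,0],[19.4,17.5,-6.7],-1]
  ]
}}

```text
clock: 8.4
position: [0.5911, -0.1383, 0.2]
ee_rot: [3.131, 1.569, -3.135]
ft_force: [-0.1, 0.1, -0.8]
grip_width: 0.0131
```

```bash
cat > look.py <<'E'
from h import *
import sys
np.set_printoptions(precision=4,suppress=True)
s=arm.sense();x=s["position"];print(s["clock"],s["joint_positions"],x,R(s["ee_rot"])[:,2],s["ft_force"],s["grip_width"])
d=vision.camera("side");P=cloud(d)
u,v=proj(d,x).astype(int);print(u,v)
u=min(max(u,120),520);v=min(max(v,80),400)
cv2.imwrite("pics/%s.png"%sys.argv[1],cv2.resize(d["img"][v-80:v+80,u-100:u+100],(750,600),interpolation=cv2.INTER_CUBIC))
m=(abs(P[...,0]-x[0])<.04)&(abs(P[...,1]-x[1])<.06)&(d["range_z"]>0)
for z in np.arange(x[2]-.13,x[2]+.02,.01):
    q=P[m&(abs(P[...,2]-z)<.005)]
    if len(q): print(round(z,3),len(q),q.min(0)[:2],q.max(0)[:2])
E
python3 look.py a3
```

```text
8.4 [-0.011   0.4301  0.2567  1.7122 -0.1245  1.0166  0.3058] [ 0.5911 -0.1383  0.2   ] [ 0.9999  0.0166 -0.0014] [-0.1096  0.1323 -0.754 ] 0.013076710967318156
376 235
0.07 58 [ 0.5838 -0.1771] [ 0.5918 -0.1027]
0.08 84 [ 0.5832 -0.1774] [ 0.5914 -0.1028]
0.09 74 [ 0.583  -0.1771] [ 0.596  -0.1015]
0.1 74 [ 0.5823 -0.1777] [ 0.5915 -0.101 ]
0.11 81 [ 0.5835 -0.1775] [ 0.5915 -0.1033]
0.12 49 [ 0.5847 -0.1775] [ 0.5931 -0.1026]
0.13 59 [ 0.5784 -0.1784] [ 0.5961 -0.102 ]
0.14 76 [ 0.576  -0.1762] [ 0.5949 -0.1034]
0.15 28 [ 0.5755 -0.1533] [ 0.6286 -0.1272]
0.16 118 [ 0.5749 -0.1979] [ 0.6308 -0.1292]
0.17 52 [ 0.5743 -0.1954] [ 0.6311 -0.1304]
0.18 37 [ 0.5753 -0.1536] [ 0.6031 -0.1275]
0.19 46 [ 0.5755 -0.1525] [ 0.6014 -0.1291]
0.2 22 [ 0.5735 -0.1536] [ 0.6014 -0.1414]
0.21 39 [ 0.5693 -0.1541] [ 0.6044 -0.1351]
```

View pics/a3.png

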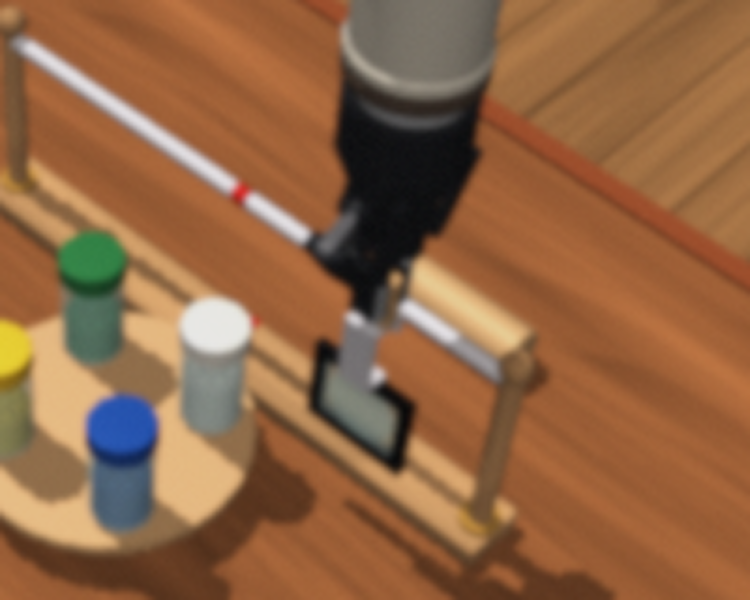

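The lens hangs straight at the end zone, clear of the post and the jars, with the rail level with the hook opening. I'll insert it and lower it.

Call:
{"method": "play_rows", "body": {
  "deltas": [
    [[0,0,0],[0.7,0,0],-1],
    [[0,0,0],[1.6,0,0],-1],
    [[0,0,0],[2.6,0,0],-1],
    [[0,0,0],[3.4,0,0],-1],
    [[0,0,0],[3.85,0,0],-1],
    [[0,0,0],[3.85,0,0],-1],
    [[0,0,0],[3.85,0,-0.4],-1],
    [[0,0,0],[3.85,0,-0.9],-1],
    [[0,0,0],[3.85,0,-1.4],-1],
    [[0,0,0],[3.85,0,-1.8],-1],
    [[0,0,0],[3.85,0,-2],-1],
    [[0,0,0],[3.85,0,-2.1],-1]
  ]
}}

```text
clock: 9.95
position: [0.6305, -0.1382, 0.1799]
ee_rot: [-0.384, 1.57, -0.367]
ft_force: [0.5, 0.4, -0.2]
grip_width: 0.0132
```

```bash
python3 look.py a4
```

```text
9.95 [-0.0056  0.5159  0.2477  1.6294 -0.1429  1.0135  0.3037] [ 0.6305 -0.1382  0.1799] [0.9999 0.0169 0.0005] [ 0.5498  0.3665 -0.2392] 0.01318909244338889
386 231
0.05 57 [ 0.6236 -0.177 ] [ 0.6339 -0.1031]
0.06 74 [ 0.6222 -0.178 ] [ 0.6324 -0.1036]
0.07 80 [ 0.623  -0.1765] [ 0.6331 -0.1013]
0.08 74 [ 0.6218 -0.1772] [ 0.6318 -0.1045]
0.09 75 [ 0.6222 -0.1774] [ 0.6325 -0.1021]
0.1 53 [ 0.6225 -0.1776] [ 0.633  -0.1017]
0.11 59 [ 0.619  -0.1777] [ 0.6361 -0.1042]
0.12 61 [ 0.6152 -0.1773] [ 0.6348 -0.1037]
0.13 25 [ 0.6146 -0.1519] [ 0.6195 -0.129 ]
0.14 28 [ 0.6139 -0.1523] [ 0.6197 -0.1303]
0.15 28 [ 0.6149 -0.1918] [ 0.6283 -0.1075]
0.16 182 [ 0.6143 -0.197 ] [ 0.6406 -0.0783]
0.17 81 [ 0.6153 -0.198 ] [ 0.6424 -0.0823]
0.18 17 [ 0.6142 -0.1524] [ 0.6422 -0.1479]
0.19 40 [ 0.6085 -0.1524] [ 0.6472 -0.1341]
```

View pics/a4.png

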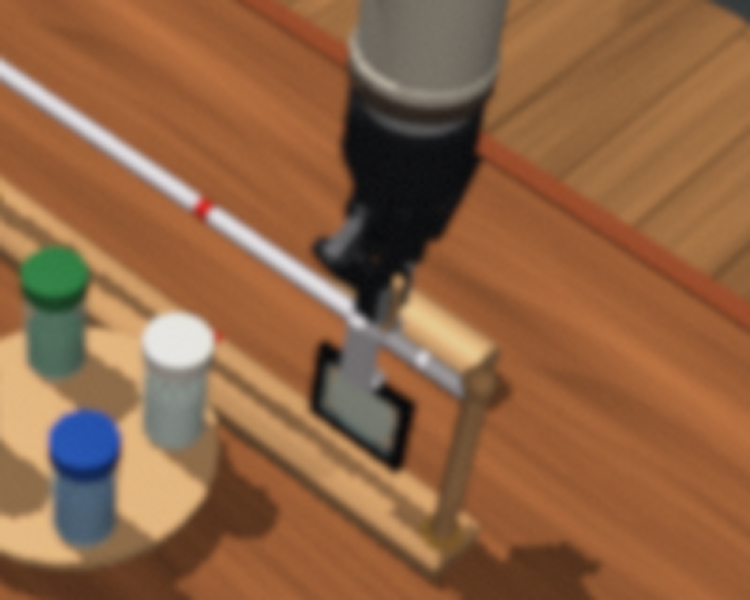

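Hooked: the rail passes under the strap top at about (365,325). I'll slide it along to the band.

Call:
{"method": "play_rows", "body": {
  "deltas": [
    [[0,0,0],[0,0,-0.1],-1],
    [[0,0,0],[0,0.5,-0.1],-1],
    [[0,0,0],[0,1.5,-0.1],-1],
    [[0,0,0],[-0.05,3,-0.1],-1],
    [[0,0,0],[-0.1,4.5,-0.1],-1],
    [[0,0,0],[-0.15,6,-0.1],-1],
    [[0,0,0],[-0.2,7.5,-0.1],-1],
    [[0,0,0],[-0.2,9,-0.1],-1],
    [[0,0,0],[-0.25,10.5,-0.1],-1],
    [[0,0,0],[-0.3,12,-0.1],-1],
    [[0,0,0],[-0.3,13,-0.1],-1],
    [[0,0,0],[-0.3,13,-0.1],-1]
  ]
}}

```text
clock: 11.5
position: [0.6277, -0.0062, 0.179]
ee_rot: [0.945, 1.569, 0.964]
ft_force: [-0.9, 0.8, 0.9]
grip_width: 0.0131
```

```bash
python3 look.py a5
```

```text
11.5 [-0.1969  0.4845  0.2213  1.6773 -0.1238  0.9926  0.0862] [ 0.6277 -0.0062  0.179 ] [0.9998 0.0188 0.0008] [-0.9212  0.7971  0.8646] 0.013146207587569844
343 202
0.049 35 [ 0.6203 -0.0452] [0.6313 0.0303]
0.059 67 [ 0.6203 -0.0472] [0.6319 0.0271]
0.069 61 [ 0.6203 -0.0462] [0.6285 0.0308]
0.079 68 [ 0.6195 -0.0471] [0.6319 0.0309]
0.089 70 [ 0.6194 -0.047 ] [0.6312 0.0294]
0.099 52 [ 0.6208 -0.0475] [0.6281 0.0281]
0.109 55 [ 0.6145 -0.0461] [0.6319 0.0302]
0.119 61 [ 0.6121 -0.0454] [0.6343 0.0292]
0.129 23 [ 0.6114 -0.0209] [0.6156 0.0053]
0.139 22 [ 0.6116 -0.0205] [0.6187 0.0033]
0.149 24 [ 0.6116 -0.0203] [0.6244 0.0025]
0.159 145 [ 0.6124 -0.0658] [0.6371 0.0523]
0.169 93 [ 0.6115 -0.0642] [0.6413 0.0535]
0.179 19 [ 0.6127 -0.0225] [ 0.6399 -0.0158]
0.189 41 [ 0.6057 -0.0223] [ 0.6395 -0.0002]
```

View pics/a5.png

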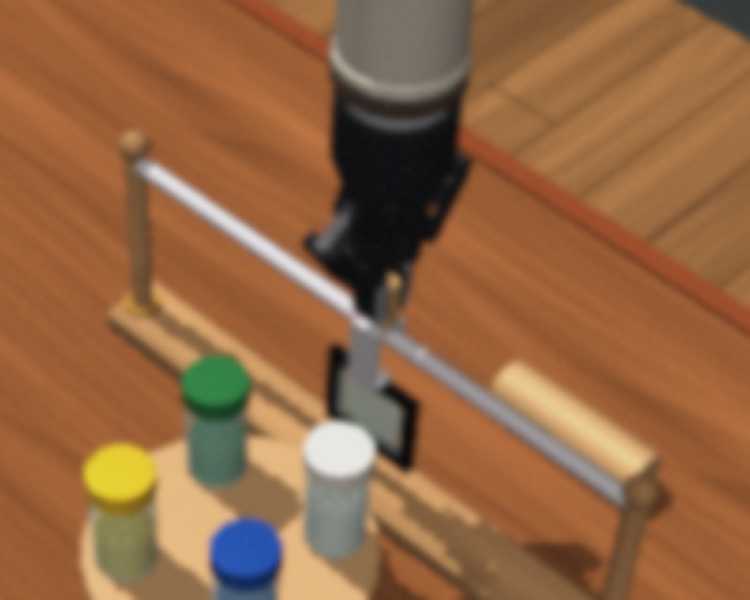

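Call:
{"method": "play_rows", "body": {
  "deltas": [
    [[0,0,0],[0,0.5,0],-1],
    [[0,0,0],[0,1.0,0],-1],
    [[0,0,0],[0,1.05,0],-1],
    [[0,0,0],[0,1.05,0],-1],
    [[0,0,0],[0,1.05,0],-0.7],
    [[0,0,0],[0,1.05,0],-0.4],
    [[0,0,0],[0,1.05,0],-0.1],
    [[0,0,0],[0,1.05,0],0],
    [[0,0,0],[0,1.05,0],0]
  ]
}}

```text
clock: 12.68
position: [0.6276, 0.0036, 0.1789]
ee_rot: [0.998, 1.57, 1.016]
ft_force: [-0.0, 0.3, -0.5]
grip_width: 0.0429
```

```bash
python3 look.py a6
```

```text
12.675 [-0.2112  0.4845  0.2191  1.6774 -0.1224  0.9924  0.0686] [0.6276 0.0036 0.1789] [0.9998 0.0181 0.0006] [-0.0349  0.269  -0.4738] 0.04291217593094825
340 200
0.049 37 [ 0.6234 -0.0368] [0.6358 0.0405]
0.059 73 [ 0.6237 -0.0373] [0.6352 0.0389]
0.069 63 [ 0.6235 -0.0368] [0.6339 0.0403]
0.079 56 [ 0.6232 -0.036 ] [0.6327 0.0403]
0.089 68 [ 0.6207 -0.0365] [0.6337 0.0401]
0.099 48 [ 0.6225 -0.0378] [0.6333 0.0404]
0.109 56 [ 0.6166 -0.0383] [0.6338 0.0398]
0.119 63 [ 0.6128 -0.0368] [0.6341 0.0393]
0.129 22 [ 0.6133 -0.0109] [0.6185 0.0117]
0.139 22 [ 0.613 -0.013] [0.6183 0.0125]
0.149 25 [ 0.6118 -0.015 ] [0.6248 0.0378]
0.159 114 [ 0.6131 -0.056 ] [0.6426 0.0636]
0.169 56 [ 0.6127 -0.0544] [0.641  0.0633]
0.179 31 [ 0.5988 -0.0124] [0.6535 0.004 ]
0.189 61 [ 0.5909 -0.0127] [0.6563 0.0122]
```

View pics/a6.png

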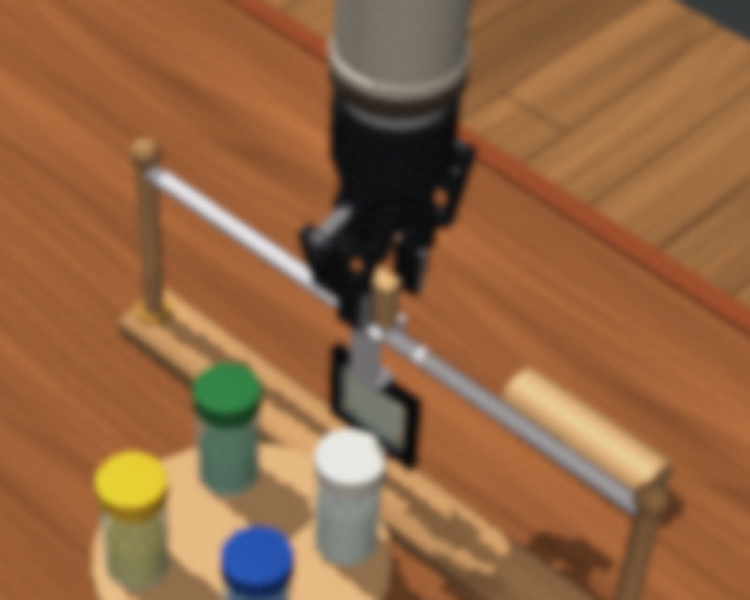

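Released, and the magnifier hangs still. I'll lift straight up and retreat.

Call:
{"method": "play_rows", "body": {
  "deltas": [
    [[0,0,0],[0,0,0.5],0],
    [[0,0,0],[0,0,2],0],
    [[0,0,0],[0,0,4],0],
    [[0,0,0],[0,0,7],0],
    [[0,0,0],[0,0,11],0],
    [[0,0,0],[-3,0,13],0.5],
    [[0,0,0],[-7,0,13],1],
    [[0,0,0],[-12,0,13],1],
    [[0,0,0],[-17,0,13],1],
    [[0,0,0],[-21,0,13],1],
    [[0,0,0],[-22,0,13],1],
    [[0,0,0],[-22,0,13],1]
  ]
}}

```text
clock: 14.22
position: [0.4082, 0.0037, 0.3102]
ee_rot: [0.448, 1.567, 0.466]
ft_force: [0.2, 0.3, 0.8]
grip_width: 0.0857
```

```bash
cat > tt.py <<'E'
from h import *
import sys
np.set_printoptions(precision=4,suppress=True)
s=arm.sense();x=s["position"];print(s["clock"],s["joint_positions"],x,R(s["ee_rot"])[:,2],s["ft_force"],s["grip_width"])
for c in("top","side"):
    d=vision.camera(c);P=cloud(d);z=P[...,2];hsv=cv2.cvtColor(d["img"],cv2.COLOR_BGR2HSV)
    cv2.imwrite("pics/%s_%s.png"%(sys.argv[1],c),cv2.resize(d["img"][160:340,190:430] if c=="top" else d["img"][140:320,220:460],(800,600),interpolation=cv2.INTER_CUBIC))
    for nm,lo,hi in(("yellow",22,34),("blue",105,125),("green",60,90),("white",0,180)):
        m=(z>.115)&(z<.13)&(np.hypot(P[...,0]-.5016,P[...,1])<.105)&(hsv[...,0]>=lo)&(hsv[...,0]<=hi)
        m&= (hsv[...,1]>120) if nm!="white" else ((hsv[...,1]<60)&(hsv[...,2]>90))
        n_,lab,st,ce=cv2.connectedComponentsWithStats(m.astype(np.uint8))
        if n_>1:
            i=1+st[1:,4].argmax();q=P[lab==i]
            if len(q)>20: cc,r=cv2.minEnclosingCircle((q[:,:2]*1000).astype(np.float32));print(c,nm,len(q),np.array(cc),round(r,1))
    m=(z>.045)&(z<.115)&(abs(P[...,0]-.626)<.012)&(abs(P[...,1])<.07);q=P[m]
    if len(q): print(c,"frame y",np.percentile(q[:,1],[1,99]),"x",np.percentile(q[:,0],[2,50,98]))
    m=(z>.195)&(z<.218)&(abs(P[...,0]-.626)<.02)&(abs(P[...,1])<.07);q=P[m]
    if len(q): print(c,"grip top",len(q),q.min(0),q.max(0))
E
python3 tt.py b1
```

```text
14.225 [-0.2969 -0.0639  0.2138  2.0295  0.0132  1.171  -0.0705] [0.4082 0.0037 0.3102] [0.9998 0.0181 0.0035] [0.2349 0.2598 0.7661] 0.08567394327485733
top white 318 [558.2223 -38.1395] 22.9
top frame y [-0.0323  0.0417] x [0.6231 0.6257 0.6302]
top grip top 83 [ 0.6174 -0.006   0.1957] [0.6306 0.0176 0.2126]
side yellow 236 [444.3733  40.9388] 23.2
side blue 244 [460.5521 -58.3085] 23.2
side green 184 [540.7656  53.2962] 22.7
side white 245 [558.2421 -42.3364] 24.7
side frame y [-0.0369  0.0404] x [0.6225 0.6271 0.6326]
side grip top 78 [ 0.6173 -0.0138  0.1952] [0.6323 0.0139 0.2104]
```

View pics/b1_side.png

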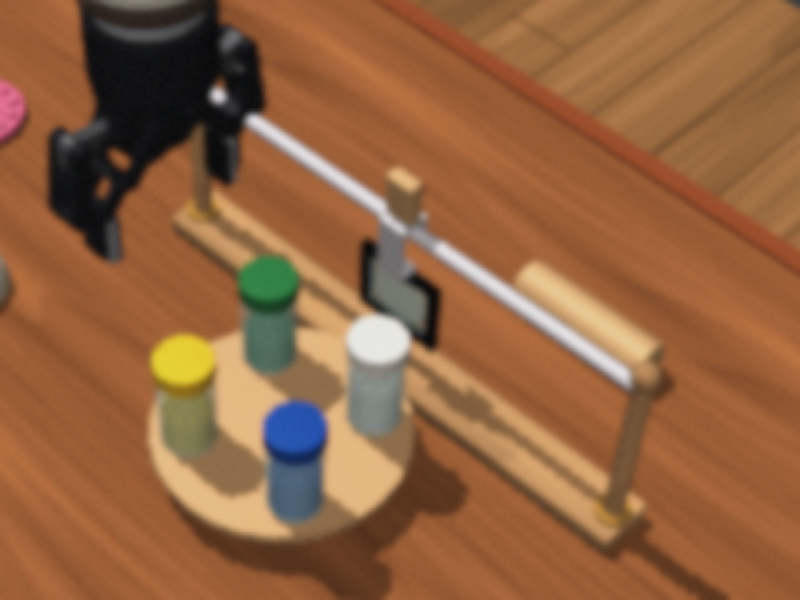

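View pics/b1_top.png

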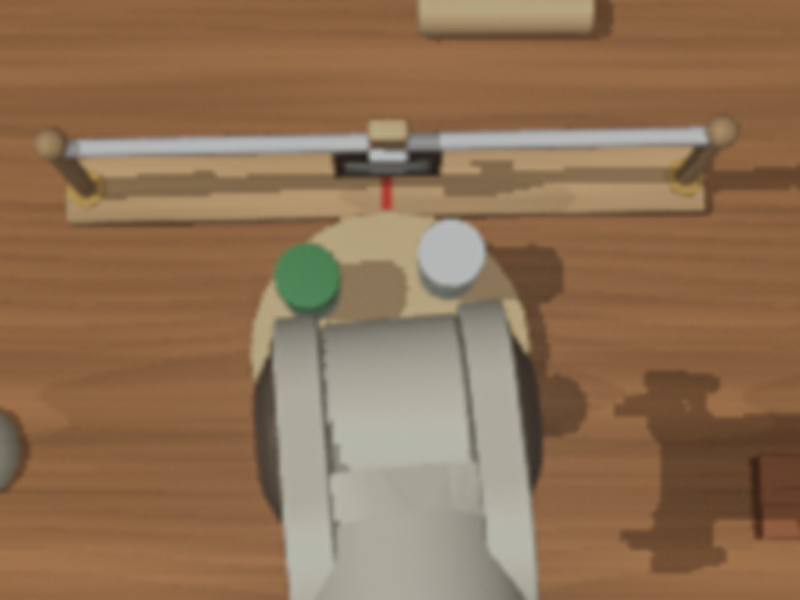

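The magnifier hangs at the band: in the top view the frame centre is at y 0.0047 and the band at 0.0049. Now I'll grip the white lid, which sits opposite the yellow one and ends up at the back, away from the lens. I'll turn it −143°.

Call:
{"method": "play_rows", "body": {
  "deltas": [
    [[0,0,0.12],[2,-0.5,0],0.6],
    [[0,0,0.27],[5,-1.5,0],0.6],
    [[0,0,0.42],[8,-2.5,0],0.6],
    [[0,0,0.58],[11,-3.5,0],0.6],
    [[0,0,0.74],[13.5,-4.1,0],0.6],
    [[0,0,0.9],[15.1,-4.4,-1],0.6],
    [[0,0,1.06],[15.1,-4.4,-3],0.6],
    [[0,0,1.18],[15.1,-4.4,-5],0.6],
    [[0,0,1.24],[15.1,-4.4,-7],0.6],
    [[0,0,1.24],[15.1,-4.4,-9],0.6],
    [[0,0,1.24],[15.1,-4.4,-9],0.6]
  ]
}}

```text
clock: 15.7
position: [0.5595, -0.0405, 0.2174]
ee_rot: [1.413, 1.566, 2.671]
ft_force: [0.7, 0.1, 0.9]
grip_width: 0.0684
```

```bash
python3 tt.py b2
```

```text
15.7 [-0.1289  0.3291  0.1899  1.8063 -0.0742  1.0175  1.3483] [ 0.5595 -0.0405  0.2174] [0.3079 0.9514 0.0008] [0.7239 0.1244 0.9299] 0.06838482032741454
top yellow 315 [444.7971  42.9543] 22.1
top frame y [0.0281 0.0421] x [0.6228 0.6251 0.6277]
top grip top 11 [0.6175 0.0133 0.2005] [0.6305 0.0176 0.2102]
side yellow 238 [445.7823  39.2512] 25.2
side blue 247 [460.9792 -58.7272] 23.3
side green 186 [538.5836  55.4151] 23.3
side white 243 [558.1334 -42.6728] 24.9
side frame y [-0.0377  0.0401] x [0.622  0.6269 0.6324]
side grip top 16 [ 0.6191 -0.012   0.1953] [ 0.6292 -0.0007  0.2081]
```

View pics/b2_side.png

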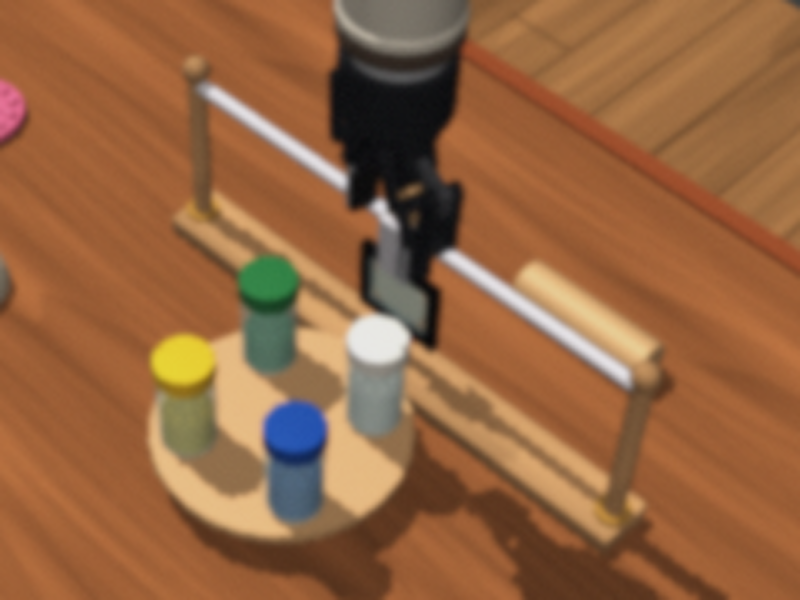

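Call:
{"method": "play_rows", "body": {
  "deltas": [
    [[0,0,0],[0,0,-2],0.6],
    [[0,0,0],[0,0,-5],0.6],
    [[0,0,0],[0,0,-8],0.6],
    [[0,0,0],[0,0,-10.5],0.6],
    [[0,0,0],[0,0,-12.1],0.6],
    [[0,0,0],[0,0,-12.1],0.6],
    [[0,0,0],[0,0,-12.1],0.3],
    [[0,0,0],[0,0,-12.1],0],
    [[0,0,0],[0,0,-12.1],-0.2],
    [[0,0,0],[0,0,-12.1],-0.2],
    [[0,0,0],[0,0,-12.1],-0.2]
  ],
  "squeeze": 30
}}

```text
clock: 17.18
position: [0.562, -0.0404, 0.1002]
ee_rot: [-0.425, 1.567, 0.832]
ft_force: [-1.4, 0.4, 6.2]
grip_width: 0.0447
```

```bash
python3 tt.py b3
```

```text
17.175 [-0.1071  0.4818  0.1673  1.8932 -0.1146  0.7734  1.3814] [ 0.562  -0.0404  0.1002] [0.3078 0.9515 0.0032] [-1.4476  0.403   6.1502] 0.04471406183067789
top yellow 291 [445.9558  44.0301] 22.1
top frame y [0.0181 0.042 ] x [0.6227 0.6254 0.6281]
top grip top 16 [0.618  0.0133 0.2013] [0.6305 0.0176 0.2102]
side yellow 237 [444.8769  41.607 ] 23.8
side blue 243 [459.3579 -56.5102] 23.6
side green 183 [543.0488  53.9344] 23.1
side white 153 [552.9882 -40.8171] 25.2
side frame y [-0.0378  0.0006] x [0.6232 0.6279 0.6331]
```

View pics/b3_side.png

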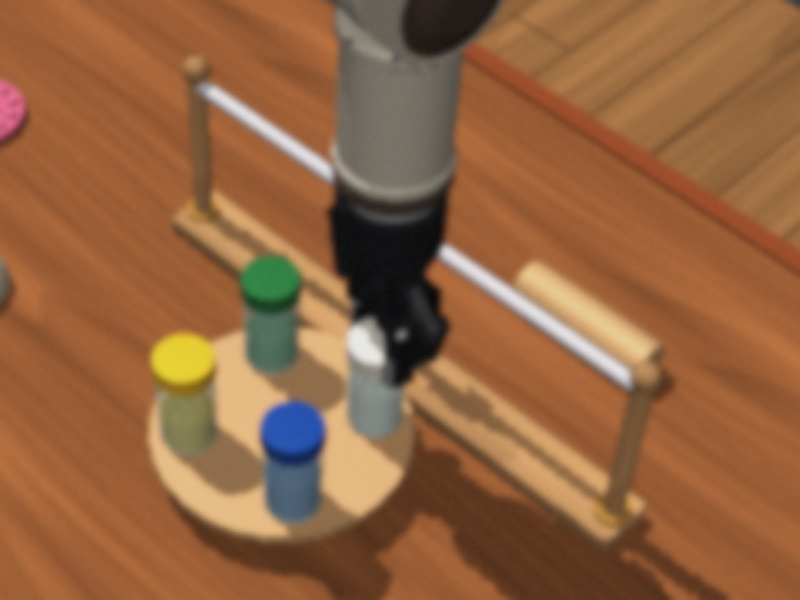

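Both fingers are on the white lid (width 44.7 mm). Next I'll work out the arc rows.

```bash
cat > arc.py <<'E'
from h import *
import sys
p=arm.sense()["position"][:2];a=np.array([.502,.001]);r=p-a
print(np.hypot(*r),np.degrees(np.arctan2(r[1],r[0])))
for t in map(float,sys.argv[1].split(",")):
    c,s=np.cos(np.radians(t)),np.sin(np.radians(t));d=np.array([[c,-s],[s,c]])@r-r;print(t,round(np.radians(t),3),np.round(d*100,2))
E
python3 arc.py " -2,-6,-12,-19,-26,-33,-40,-47,-53,-58,-60,-60"
```

```text
0.07287272922108987 -34.58091301330984
-2.0 -0.035 [-0.15 -0.21]
-6.0 -0.105 [-0.47 -0.6 ]
-12.0 -0.209 [-0.99 -1.16]
-19.0 -0.332 [-1.67 -1.73]
-26.0 -0.454 [-2.42 -2.21]
-33.0 -0.576 [-3.22 -2.6 ]
-40.0 -0.698 [-4.06 -2.89]
-47.0 -0.82 [-4.93 -3.07]
-53.0 -0.925 [-5.69 -3.14]
-58.0 -1.012 [-6.33 -3.14]
-60.0 -1.047 [-6.58 -3.13]
-60.0 -1.047 [-6.58 -3.13]
```

Call:
{"method": "play_rows", "body": {
  "deltas": [
    [[0,0,-0.035],[-0.15,-0.21,0],-0.2],
    [[0,0,-0.105],[-0.47,-0.6,0],-0.2],
    [[0,0,-0.21],[-0.99,-1.16,0],-0.2],
    [[0,0,-0.33],[-1.67,-1.73,0],-0.2],
    [[0,0,-0.454],[-2.42,-2.21,0],-0.2],
    [[0,0,-0.576],[-3.22,-2.6,0],-0.2],
    [[0,0,-0.698],[-4.06,-2.89,0],-0.2],
    [[0,0,-0.82],[-4.93,-3.07,0],-0.2],
    [[0,0,-0.925],[-5.69,-3.14,0],-0.2],
    [[0,0,-1.01],[-6.33,-3.14,0],-0.2],
    [[0,0,-1.047],[-6.58,-3.13,0],-0.2],
    [[0,0,-1.047],[-6.58,-3.13,0],-0.2]
  ]
}}

```text
clock: 18.77
position: [0.4955, -0.0696, 0.1003]
ee_rot: [0.4, 1.568, 0.611]
ft_force: [-1.5, 5.1, 2.3]
grip_width: 0.0448
```

```bash
python3 tt.py b4;python3 arc.py " -2,-6,-12,-19,-26,-33,-40,-47,-55,-62,-66,-70"
```

```text
18.775 [-0.273   0.4141  0.4337  2.0528 -0.2609  0.7243  0.5363] [ 0.4955 -0.0696  0.1003] [0.9778 0.2097 0.0025] [-1.469   5.1186  2.252 ] 0.0448305237691452
top yellow 314 [510.4539  71.9738] 22.8
top blue 188 [431.5508  11.1206] 20.6
top frame y [-0.0323  0.0418] x [0.623  0.6258 0.63  ]
top grip top 82 [ 0.6174 -0.006   0.1974] [0.631  0.0176 0.2128]
side yellow 223 [510.7484  67.6821] 24.1
side blue 238 [430.936    6.1505] 23.6
side white 114 [495.4531 -76.8584] 26.5
side frame y [-0.0377 -0.01  ] x [0.6234 0.6272 0.6331]
side grip top 5 [ 0.6267 -0.0125  0.198 ] [ 0.6328 -0.0066  0.2095]
0.07094962888034814 -95.1808917333176
-2.0 -0.035 [-0.25  0.03]
-6.0 -0.105 [-0.74  0.11]
-12.0 -0.209 [-1.46  0.29]
-19.0 -0.332 [-2.27  0.59]
-26.0 -0.454 [-3.03  1.  ]
-33.0 -0.576 [-3.75  1.49]
-40.0 -0.698 [-4.39  2.06]
-47.0 -0.82 [-4.96  2.72]
-55.0 -0.96 [-5.51  3.54]
-62.0 -1.082 [-5.9   4.31]
-66.0 -1.152 [-6.08  4.78]
-70.0 -1.222 [-6.22  5.25]
```

View pics/b4_side.png

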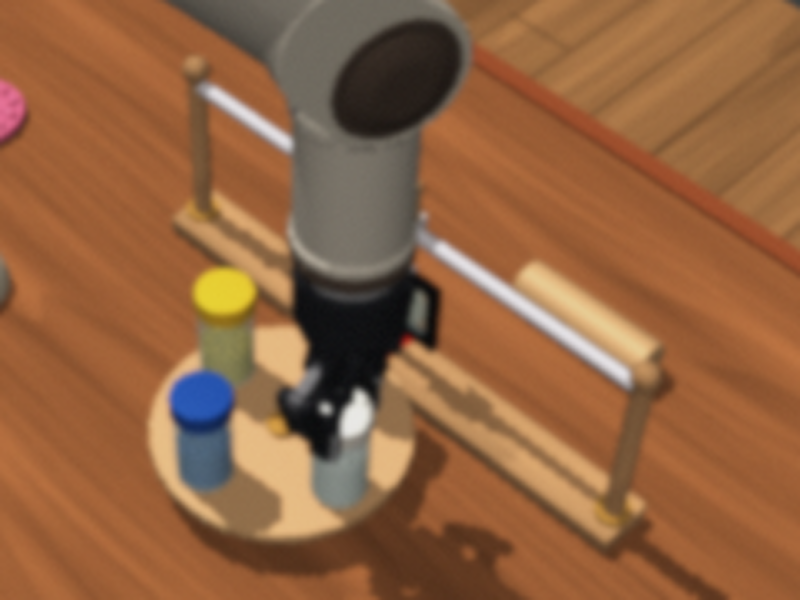

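Turned smoothly by about −61°, and yellow is now at ~83°. I'll continue −70°.

Call:
{"method": "play_rows", "body": {
  "deltas": [
    [[0,0,-0.035],[-0.25,0.03,0],-0.2],
    [[0,0,-0.105],[-0.74,0.11,0],-0.2],
    [[0,0,-0.21],[-1.46,0.29,0],-0.2],
    [[0,0,-0.33],[-2.27,0.6,0],-0.2],
    [[0,0,-0.454],[-3.03,1,0],-0.2],
    [[0,0,-0.576],[-3.75,1.49,0],-0.2],
    [[0,0,-0.698],[-4.39,2.06,0],-0.2],
    [[0,0,-0.82],[-4.96,2.72,0],-0.2],
    [[0,0,-0.96],[-5.51,3.54,0],-0.2],
    [[0,0,-1.08],[-5.9,4.31,0],-0.2],
    [[0,0,-1.15],[-6.08,4.78,0],-0.2],
    [[0,0,-1.22],[-6.22,5.25,0],-0.2]
  ]
}}

```text
clock: 20.38
position: [0.4328, -0.0151, 0.1002]
ee_rot: [1.465, 1.569, 0.456]
ft_force: [-1.1, 7.5, -0.4]
grip_width: 0.0448
```

Call:
{"method": "play_rows", "body": {
  "deltas": [
    [[0,0,0],[0,0,0],-0.2],
    [[0,0,0],[0,0,0],-0.2]
  ]
}}

```text
clock: 20.62
position: [0.4328, -0.0149, 0.1003]
ee_rot: [1.569, 1.569, 0.56]
ft_force: [-0.3, 3.2, -1.2]
grip_width: 0.0452
```

```bash
python3 tt.py b5;python3 arc.py " -3,-6,-9,-10,-11,-12,-13,-14"
```

```text
20.625 [-0.6708  0.366   0.7513  2.2141 -0.3945  0.6919 -0.6524] [ 0.4328 -0.0149  0.1003] [ 0.5329 -0.8462  0.    ] [-0.2926  3.2118 -1.2445] 0.04518162449949391
top yellow 311 [569.6328  18.9104] 22.9
top blue 271 [484.7075  69.3642] 21.1
top frame y [-0.0322  0.0419] x [0.6227 0.6257 0.63  ]
top grip top 82 [ 0.6171 -0.006   0.1965] [0.6305 0.0176 0.2118]
side yellow 222 [568.9703  15.3336] 24.5
side green 221 [516.3245 -69.6703] 23.2
side white 250 [431.7888 -16.0037] 24.1
side frame y [-0.0375  0.0405] x [0.6224 0.6271 0.6319]
side grip top 79 [ 0.6163 -0.0128  0.1963] [0.6316 0.0139 0.2098]
0.07104184798060705 -167.05412663158185
-3.0 -0.052 [-0.07  0.36]
-6.0 -0.105 [-0.13  0.73]
-9.0 -0.157 [-0.16  1.1 ]
-10.0 -0.175 [-0.17  1.23]
-11.0 -0.192 [-0.18  1.35]
-12.0 -0.209 [-0.18  1.47]
-13.0 -0.227 [-0.18  1.6 ]
-14.0 -0.244 [-0.18  1.72]
```

View pics/b5_side.png

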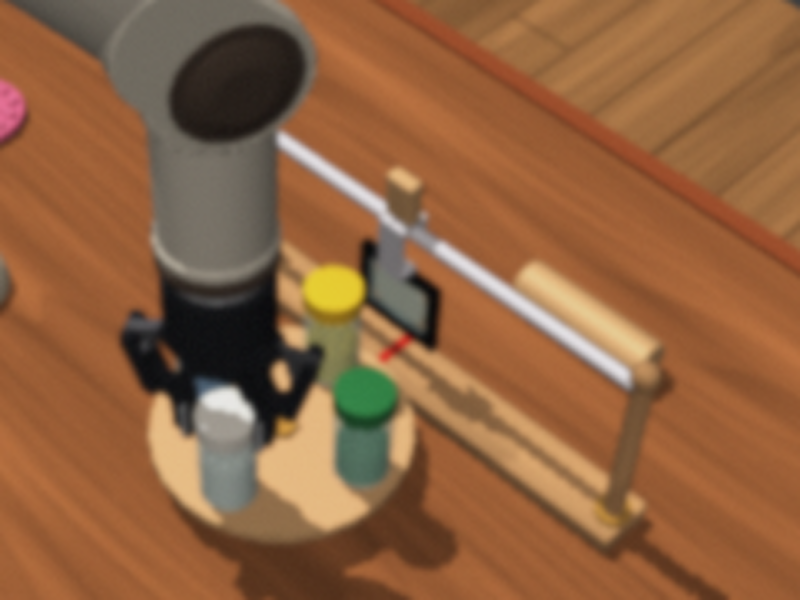

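View pics/b5_top.png

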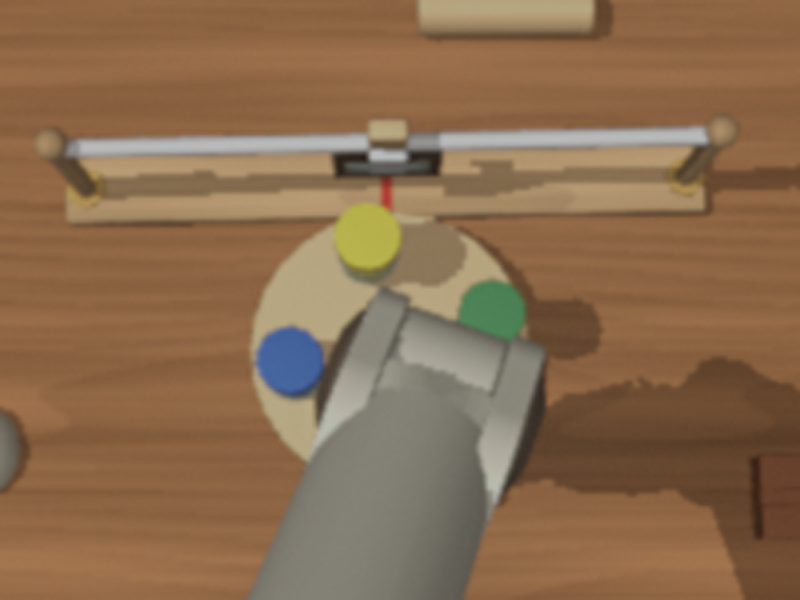

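About 12.3° remain. I'll do the final turn.

Call:
{"method": "play_rows", "body": {
  "deltas": [
    [[0,0,-0.05],[-0.07,0.36,0],-0.2],
    [[0,0,-0.105],[-0.13,0.73,0],-0.2],
    [[0,0,-0.157],[-0.16,1.1,0],-0.2],
    [[0,0,-0.19],[-0.18,1.35,0],-0.2],
    [[0,0,-0.215],[-0.18,1.52,0],-0.2],
    [[0,0,-0.215],[-0.18,1.52,0],-0.2],
    [[0,0,-0.215],[-0.18,1.52,0],-0.2],
    [[0,0,-0.215],[-0.18,1.52,0],-0.2]
  ]
}}

```text
clock: 21.72
position: [0.4307, 0.0005, 0.1002]
ee_rot: [2.235, 1.569, 1.012]
ft_force: [-3.0, 4.0, 0.9]
grip_width: 0.0448
```

```bash
python3 tt.py b6
```

```text
21.725 [-0.75    0.3775  0.8049  2.2199 -0.4278  0.6987 -0.8694] [0.4307 0.0005 0.1002] [ 0.3404 -0.9403 -0.0009] [-2.957   4.043   0.9136] 0.044796698421983576
top yellow 314 [571.6581   4.0124] 22.9
top blue 228 [499.998  72.394] 20.9
top frame y [-0.0323  0.0417] x [0.6232 0.6258 0.6299]
top grip top 81 [ 0.6169 -0.0059  0.1956] [0.6311 0.0176 0.2128]
side yellow 229 [572.5378   0.3145] 24.0
side green 220 [500.468  -71.5818] 23.4
side white 214 [428.9492  -0.9584] 24.2
side frame y [-0.037   0.0408] x [0.6226 0.6273 0.6326]
side grip top 80 [ 0.6165 -0.0131  0.1953] [0.6324 0.0141 0.2114]
```

View pics/b6_top.png

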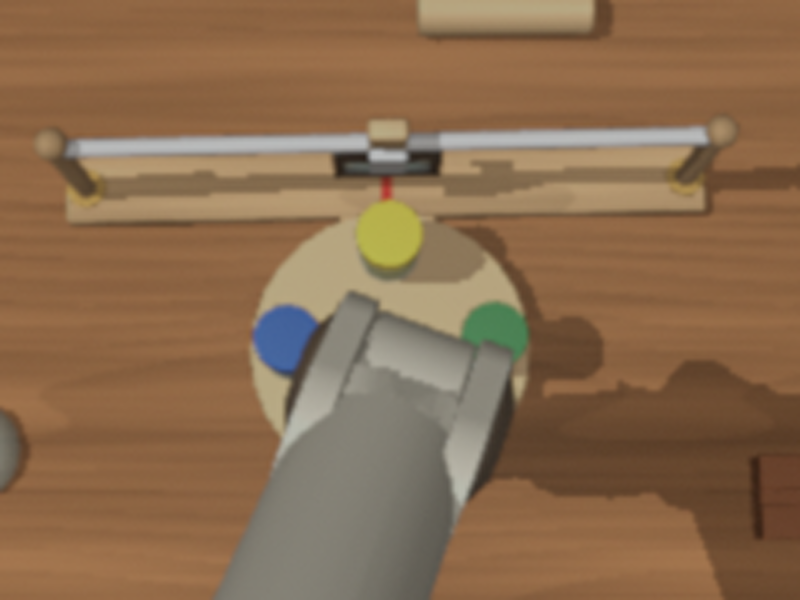

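View pics/b6_side.png

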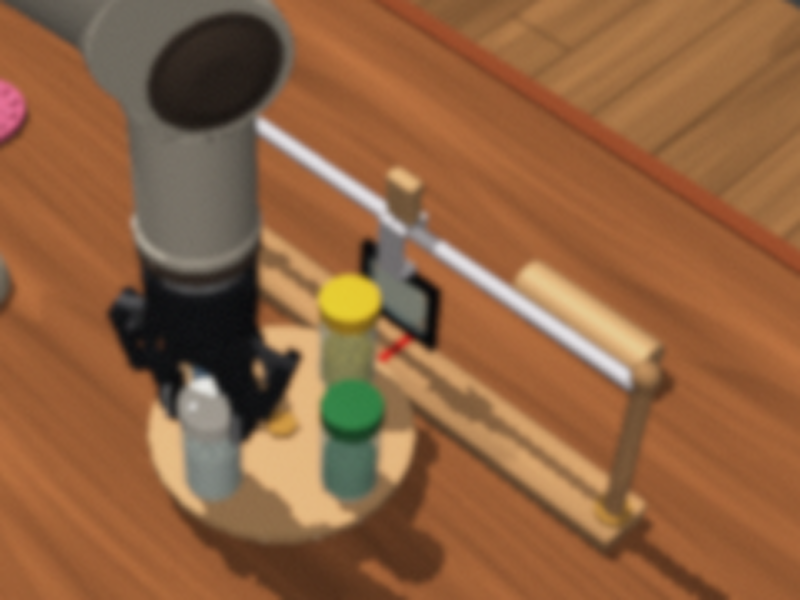

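The yellow lid is at (571.7, 4.0) mm and the front point at (571.6, 4.2) mm in the same camera. I'll hold briefly, check, and hand in.

Call:
{"method": "play_rows", "body": {
  "deltas": [
    [[0,0,0],[0,0,0],-0.2],
    [[0,0,0],[0,0,0],-0.2],
    [[0,0,0],[0,0,0],-0.2],
    [[0,0,0],[0,0,0],-0.2],
    [[0,0,0],[0,0,0],-0.2],
    [[0,0,0],[0,0,0],-0.2]
  ]
}}

```text
clock: 22.58
position: [0.4307, 0.0005, 0.1002]
ee_rot: [2.255, 1.569, 1.032]
ft_force: [-1.5, 4.4, 1.8]
grip_width: 0.0446
```

```bash
python3 tt.py b7 && python3 -c "
from cell import arm
print(arm.finish_job())"
```

```text
22.575 [-0.7499  0.3775  0.8049  2.2199 -0.4278  0.6987 -0.8694] [0.4307 0.0005 0.1002] [ 0.3403 -0.9403 -0.0009] [-1.4706  4.4202  1.7854] 0.0446327647117663
top yellow 310 [571.8133   4.1778] 23.1
top blue 229 [499.301   71.5517] 21.5
top frame y [-0.0324  0.0417] x [0.6229 0.6259 0.6298]
top grip top 81 [ 0.6179 -0.006   0.1968] [0.6309 0.0176 0.2125]
side yellow 226 [572.7405  -0.6718] 24.7
side green 224 [502.5365 -71.4558] 24.3
side white 210 [429.8184  -1.2174] 24.7
side frame y [-0.0372  0.0395] x [0.6221 0.6271 0.6325]
side grip top 78 [ 0.6172 -0.0135  0.1954] [0.6346 0.0139 0.2116]
the job is handed in; nothing more can be done
None
```

I lifted the magnifier by its grip, hooked it over the right end of the rail, slid it to the red band and let go. Then I turned the carousel about 143° by the white lid, which sits opposite the yellow one, and handed the job in at about 22.6 s with the gripper still holding that lid. The hand-in gave no verdict.

**Last checks:**
- **Magnifier:** it hangs still at the band. The frame centre is within about 0.5 mm of the band by the top camera and about 2.5 mm by the side camera.
- **Yellow lid:** by the top camera it is within about 0.3 mm of the front point. By the side camera it is within about 1.5 mm.
- **Hold:** the fingers are closed on the white lid at 44.6 mm with a 30 N squeeze set. The arm's position did not change over the last 0.75 s.
- **Other things on the shelf:** I never went near the dome, bumpy disc, switch board or roller. I did not measure their positions again at the end.

**Disagreement:** the two cameras differ by 3–5 mm in y. I compared each one only with its own view of the station, and both put the lens and the lid well within tolerance.

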